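# Slant the oven rack puller out of its half-covered box and hold it over the board

### The job

Take the long wooden rack puller (red handle) out of its half-covered bamboo box: it is longer than the opening, so tilt it handle end up and draw it out on the slant. Finish while still holding it level in the gripper with its middle over the middle of the small cutting board, clear of it by about a hand's width. Leave the board and the other things on the counter where they are.

Things in the scene. Friction and masses are not known exactly. Their poses are not given: they have to be found in the camera images.
- keeper: Bamboo box screwed to the counter, 354 x 146 mm, side walls 74 mm high, dark inside, half covered by a fixed lid. Origin: centre of its underside, on the counter. x runs along its length towards the open end, z up. Inner floor 6 mm above the counter; inside x -170..+170 mm, y -65..+65 mm. The opening is x +15..+170 mm by the full inner width (155 x 130 mm).
- lid_edge (a point): Middle of the edge of the box's fixed lid, on its underside (box x +15, y 0, z 66 mm). The lid is 8 mm thick (top at 74 mm) and covers x -177..+15 mm; a brass strip lies on it beside the edge.
- end_wall (a point): Middle of the top of the box's end wall at the open end (box x +170..+177 mm): 86 mm high, higher than the lid.
- puller: Loose flat wooden stick, 270 mm long (x), 26 mm wide (y), 14 mm thick (z), 50 to 105 g, its mass spread evenly. It lies flat on the box's inner floor, roughly along the box, notched end under the lid and handle end showing in the opening. Origin: middle of its underside. x points to the handle end; the last 75 mm there are red.
- handle_end (a point): Middle of the end face of the red handle end of the puller (135 mm from its middle, half way up its thickness).
- notch_end (a point): Middle of the notched end of the puller (135 mm from its middle the other way, half way up its thickness), at first hidden under the lid.
- puller_mid (a point): Centre of the puller, half way along it and half way up its thickness.
- board: Small loose wooden cutting board, 200 (x) x 140 (y) x 16 mm (z), 0.6 kg, flat on the counter to the left of the box. Origin: centre of its underside. (A coffee maker, 320 mm high, stands fixed in the far left corner, beyond x 0.57 and y 0.49 m.)
- jug: Glass measuring jug, 120 mm high, about 100 mm across, with a handle; at the back of the counter. Origin: centre of its foot. Leave alone.
- muffin_cup: Purple silicone muffin cup, 34 mm high, 70 mm across; at the back. Origin: centre of its foot. Leave alone.
- grinder: Steel salt grinder, 150 mm high, 52 mm across; at the back. Origin: centre of its foot. Leave alone.
- tea_tin: Round tea tin, 100 mm high, 72 mm across; at the back. Origin: centre of its foot. Leave alone.
- toaster_oven: Steel toaster oven fixed along the right side of the counter, 420 mm wide, 280 mm deep, 220 mm high, its front facing left (+y). Origin: centre of its underside.
There are look-alikes about, which are no part of the job. There is more than one size of the board; the job needs the larger.

How it is judged:
By the outcome, as a careful person would: the job done as asked, in the order asked, and still so for the second after the job is handed in, while the arm keeps its last pose, push and grip.
It also fails if it takes over 53 s, if anything falls off the work surface, if the arm or the gripper's body presses on something with over 40 N, if the wrist force passes 120 N, or if a joint passes its speed limit or range.

### The arm

A 7-joint arm with a two-finger parallel gripper is mounted at the origin on the work surface. World frame = base frame: x ahead of the robot, y to its left, z up, the work surface at z = 0. Lengths are in m, angles in degrees, forces in N, time in s.
With the tool pointing down it reaches from about 0.425 to 0.875 m from the base axis. Payload 4.7 kg.
Tool frame: the origin (TCP) lies at the very end of the fingers, on their centre line; the grasp point (between the pads) lies env.hold_point_z behind it (env.hold_point_z is the distance from the TCP to the grasp point, in m); z points along the fingers, y is the line along which they close (so a half turn about z gives the same grasp; the last joint's range is limited). The gripper opens to 87 mm and grips with 3 to 60 N. Pads are 19 mm wide; open, the fingers measure 117 mm over their backs; the gripper's body (75 mm by 190 mm) begins 51 mm behind the grasp point.
Start: joints at [-70.755, 18.392, -4.016, 83.108, 1.295, 78.541, -3.26], TCP at [0.206, 0.617, 0.223] pointing down, gripper open.
Joint ranges: [-163.93, 163.93], [-17.29, 119.83], [-79.2, 71.16], [3.27, 140.29], [-89.18, 269.18], [5.43, 117.66], [-154.24, 154.24]. Speed limits (degrees/s): [147.25, 147.25, 180, 180, 180, 180, 180].

### API

Orientations are given as [roll, pitch, yaw] about the fixed x, y, z axes, in that order (R = Rz(yaw) Ry(pitch) Rx(roll)).
In Python, from cell import env gives the robot as it stands.
- The arm moves only by the shell command python3 -m jog 'ROWS' [FORCE]. ROWS is JSON, a list of rows, each an object with "dp": the shift along the tool's x, y, z in cm, a list of three; "twist": the turn about the tool's z in degrees; "fingers": the opening, from 0 (shut) to 1 (fully open). A call has 1 to 8 rows; each row is the pose to reach, as a shift and turn from the pose commanded when the call began, along the tool's axes at that moment; what a row does not reach only later rows make up. A row lasts 1/8 s, in which the tool goes at most 62.5 mm and 10.7 degrees, less where a joint would pass 70% of its speed; a pose out of reach is approached as far as the arm can. A call with a gripper value outside its range is refused whole. The fingers move at their own pace and stop on an object; FORCE is the grip in N (left out, the last holds). Time passes only in rows, so rows that repeat a pose let the fingers close. It gives the time, the measured TCP pose, the force, the opening and the grip force at its end, in the units of the state.
- env.get_obs(): the state, without advancing time (a new reading comes with each control period).
- env.read_camera(name): name is "side" or "top" or "wrist"; returns a dict with "pixels" (420x560x3 uint8, blue, green, red), "depth" (420x560 float32, m along the optical axis (not along the pixel's ray), 0 where there is no reading), "fx", "fy", "cx", "cy" (pixels), "rvec" (rotation vector, rad) and "tvec" (3), from world to camera coordinates, as OpenCV has them. Camera axes: x right, y down, z forward; pixel columns grow to the right and rows downward; lengths in m; the calibration is good to about 2 mm. A picture is of the moment at which its call begins.
- env.sign_off(): hands the job in; it is judged then, once.
The state is a dict: "time_s": time; "qpos": joint angles; "joint_velocities": joint speeds; "effort": joint torques, N m; "tool_pos": TCP position; "tool_rot": TCP orientation; "force": force on the tool from outside, world axes, zero at the start; "wrist_torque": the same for the moment, N m; "grip_width": finger opening in m; "grasp_force": force on a finger pad.
Only numpy, scipy, OpenCV 4.12 (cv2) and the standard library are available. Lean on these libraries where they do the work, as an engineer would, in place of code of your own. Each camera call takes 0.05 s, during which the arm holds its last target. There are 200 camera calls.

## Working session

There is one attempt and no reset: what is moved stays moved. The work goes in short steps, Python scripts to look and compute and a shell command to move; the robot and the scene stay as the last step left them, time stands still between calls to the robot, and variables do not carry over. Pictures are saved under pics/ and viewed, at most 10 in all, crops included, and the job is handed in when it is done.

```bash
mkdir -p pics; ls; cat > h.py <<'E'
import numpy as np,cv2,json
from cell import env
def shot(n):
    c=env.read_camera(n); R=cv2.Rodrigues(np.array(c["rvec"],float))[0]; t=np.array(c["tvec"],float).ravel()
    d=c["depth"]; v,u=np.mgrid[:420,:560]
    P=np.stack([(u-c["cx"])/c["fx"]*d,(v-c["cy"])/c["fy"]*d,d],-1)
    W=(P-t)@R; W[d==0]=np.nan
    return c,W
def save(n,img): cv2.imwrite("pics/"+n+".png",img)
E
python3 - <<'E'
from h import *
o=env.get_obs();print(o,env.hold_point_z)
for n in("top","side"):
    c,W=shot(n); np.savez("/tmp/"+n,W=W,p=c["pixels"]); 
    save(n,cv2.resize(c["pixels"],(784,588)))
    print(n,c["fx"],c["cx"],c["cy"],c["rvec"],c["tvec"])
E
```

```text
pics
{'time_s': 0.0, 'qpos': array([-70.75245481,  18.43657418,  -4.01714608,  83.17602408,
         1.29370411,  78.54087254,  -3.26175696]), 'joint_velocities': array([ 0.01967953,  0.05047669,  0.00095268, -0.03322368, -0.05860053,
       -0.03735116, -0.0046773 ]), 'effort': array([-4.84288521e-04, -4.91303623e+01, -4.04192191e-01, -3.12518585e+01,
       -6.37948955e-02,  4.42772184e-02,  1.90693208e-04]), 'tool_pos': array([0.20544488, 0.61608398, 0.22148007]), 'tool_rot': array([-1.79891710e+02,  4.08722133e-03,  1.61561750e+02]), 'force': array([-0.97982183, -0.44444119,  0.05159818]), 'wrist_torque': array([ 0.04185216, -0.01651004, -0.07340339]), 'grasp_force': 0.0, 'grip_width': 0.08695047249577822} 0.0187
top 511.7890190390523 281.504438237426 218.76324400918418 [ 2.179254   -2.14274617  0.15424381] [-0.09472283  0.62217935  1.55470362]
side 511.46012436742797 284.9248609076298 214.06969520242947 [ 0.0217129  -2.89329332  1.15190175] [0.61595079 0.13382974 1.66833854]
```

View pics/top.png

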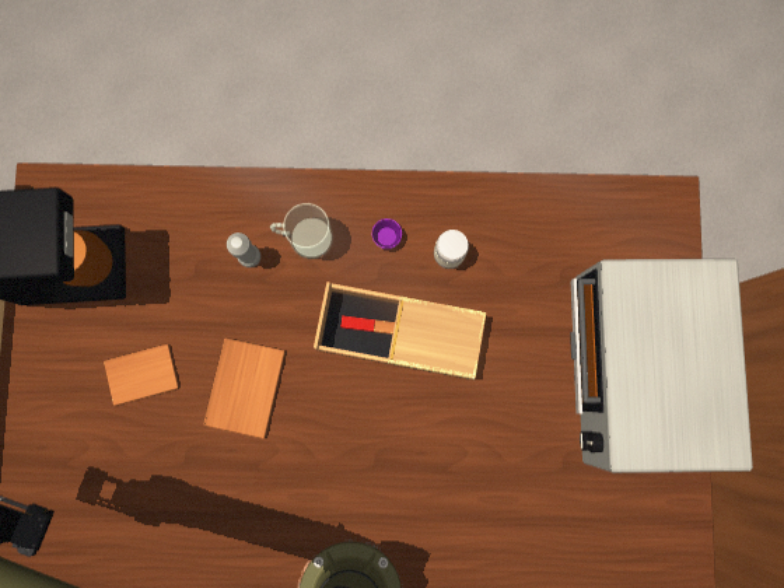

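View pics/side.png

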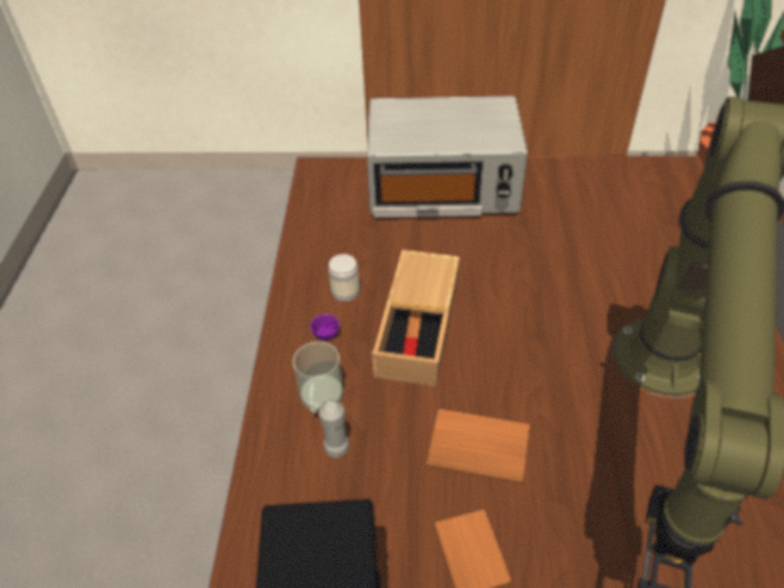

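The top view shows two boards, at (140,375) and (245,388). The second is larger, so it should be the 200x140 one. The box spans about (315..487, 283..378) with its open end on the left, and the red handle is at (341..375, 323). I'll measure these now and check the boards in a crop.

```bash
python3 - <<'E'
from h import *
D=np.load("/tmp/top.npz");W=D["W"];p=D["p"]
z=W[...,2]
def rect(m,name):
    n,l,s,_=cv2.connectedComponentsWithStats(m.astype(np.uint8))
    i=1+np.argmax(s[1:,4]); q=W[l==i]; r=cv2.minAreaRect((q[:,:2]*1000).astype(np.float32))
    print(name,s[i],"ctr %s size %s ang %.1f"%(np.round(r[0],1),np.round(r[1],1),r[2]),"z",np.round(np.percentile(q[:,2],[5,50,95]),4))
    print(np.round(cv2.boxPoints(r)).tolist())
def roi(x0,x1,y0,y1):
    m=np.zeros(z.shape,bool); m[int(y0/1.4):int(y1/1.4),int(x0/1.4):int(x1/1.4)]=1; return m
rect(roi(190,300,325,450)&(z>.008)&(z<.03),"big")
rect(roi(90,190,335,420)&(z>.008)&(z<.03),"small")
rect(roi(300,500,270,390)&(z>.05)&(z<.1),"boxtop")
rect(roi(380,500,270,390)&(z>.066)&(z<.09),"lid")
b,g,r=[p[...,i].astype(int) for i in range(3)]
rect(roi(330,385,310,340)&(r>150)&(g<70),"red")
rect(roi(370,400,310,340)&(r>140)&(g>80)&(z<.04),"wood")
print("counter",np.nanmedian(z[roi(400,500,400,450)]))
save("crop",cv2.resize(p[190:320,60:290],None,fx=3.4,fy=3.4,interpolation=cv2.INTER_CUBIC))
E
```

```text
big [ 145  241   59   73 2841] ctr [441.4 247.5] size [141.9 204.4] ang 78.6 z [0.0101 0.0158 0.022 ]
[[327.0, 198.0], [528.0, 158.0], [556.0, 297.0], [355.0, 337.0]]
small [  74  245   54   45 1354] ctr [467.1 478.7] size [106.2 148.7] ang 16.4 z [0.0086 0.0126 0.0184]
[[395.0, 535.0], [437.0, 392.0], [539.0, 422.0], [497.0, 565.0]]
boxtop [ 224  201  123   69 3544] ctr [569.5 -97.3] size [354.8 147.4] ang 80.3 z [0.0663 0.0734 0.0809]
[[467.0, -260.0], [612.0, -285.0], [672.0, 65.0], [527.0, 90.0]]
lid [ 271  209   76   61 3017] ctr [ 559.1 -155.6] size [236.3 146.6] ang 80.3 z [0.068  0.0735 0.0792]
[[467.0, -260.0], [611.0, -285.0], [651.0, -52.0], [507.0, -27.0]]
red [243 225  25  11 192] ctr [588.   -2.1] size [74.3 26.4] ang 82.9 z [0.0133 0.0199 0.0253]
[[570.0, -37.0], [597.0, -41.0], [606.0, 33.0], [580.0, 36.0]]
wood [267 228  15  11 121] ctr [581.  -61.7] size [43.4 26. ] ang 84.0 z [0.0116 0.0195 0.0248]
[[566.0, -82.0], [592.0, -85.0], [596.0, -42.0], [570.0, -39.0]]
counter -0.0005326732117901709
```

View pics/crop.png

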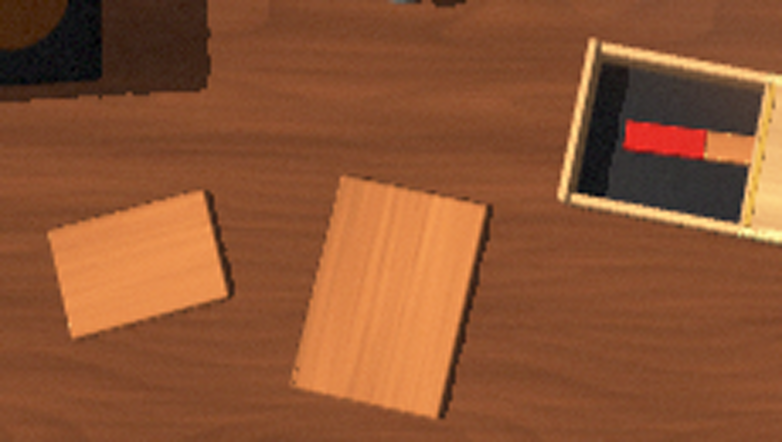

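The larger board (245,388) measures 204 x 142 mm, which matches the description; the one at (140,375) measures 149 x 106 mm and is the look-alike. In the crop the large board is the middle one, around (390,295). The box is centred at (0.5695,-0.097) with yaw 80.3°. The puller's handle end is at (0.593,0.0345) with yaw about 83° and its top at 20 mm, as it should be. Next I move above the handle.

```bash
cat >> h.py <<'E'
from scipy.spatial.transform import Rotation as Ro
def delta(x,y,z,yaw):
    o=env.get_obs(); R=Ro.from_euler("xyz",o["tool_rot"],degrees=True).as_matrix()
    t=(o["tool_rot"][2]-yaw+180)%360-180
    print("t %.2f pos %s yaw %.1f dp %s twist %.1f F %s"%(o["time_s"],np.round(o["tool_pos"],4),o["tool_rot"][2],np.round(R.T@(np.array([x,y,z])-o["tool_pos"])*100,2),t,np.round(o["force"],1)))
E
python3 -m jog '[{"dp":[-55.8,-46.4,0],"twist":78.6,"fingers":0.6},{"dp":[-55.8,-46.4,0],"twist":78.6,"fingers":0.6},{"dp":[-55.8,-46.4,0],"twist":78.6,"fingers":0.6},{"dp":[-55.8,-46.4,0],"twist":78.6,"fingers":0.6},{"dp":[-55.8,-46.4,0],"twist":78.6,"fingers":0.6},{"dp":[-55.8,-46.4,0],"twist":78.6,"fingers":0.6},{"dp":[-55.8,-46.4,0],"twist":78.6,"fingers":0.6},{"dp":[-55.8,-46.4,0],"twist":78.6,"fingers":0.6}]'
python3 -c "
from h import *
delta(.5887,0,.2,83)"
```

```text
time_s: 1.1
tool_pos: [0.4698, 0.1899, 0.2224]
tool_rot: [180.0, -0.0, 82.8]
force: [0.8, 0.4, 0.2]
grip_width: 0.0522
grasp_force: 0.0
t 1.10 pos [0.4698 0.1899 0.2224] yaw 82.8 dp [-17.35  14.17   2.24] twist -0.2 F [0.8 0.4 0.2]
```

```bash
python3 -m jog '[{"dp":[-17.4,14.2,2.2],"twist":0,"fingers":0.6},{"dp":[-17.4,14.2,2.2],"twist":0,"fingers":0.6},{"dp":[-17.4,14.2,2.2],"twist":0,"fingers":0.6},{"dp":[-17.4,14.2,2.2],"twist":0,"fingers":0.6},{"dp":[-17.4,14.2,2.2],"twist":0,"fingers":0.6},{"dp":[-17.4,14.2,2.2],"twist":0,"fingers":0.6}]'
python3 - <<'E'
from h import *
delta(.5887,0,.2,83)
c,W=shot("wrist");p=c["pixels"];b,g,r=[p[...,i].astype(int) for i in range(3)]
save("w1",p)
for n,m in(("red",(r>130)&(g<70)&(b<70)&(W[...,2]<.035)),("wood",(r>110)&(g>60)&(r-b>50)&(W[...,2]<.035)&(W[...,2]>.012))):
    k,l,s,_=cv2.connectedComponentsWithStats(m.astype(np.uint8)); i=1+np.argmax(s[1:,4]); q=W[l==i]
    q=q[np.isfinite(q[:,0])]; R=cv2.minAreaRect((q[:,:2]*1000).astype(np.float32)); print(n,s[i],np.round(R[0],1),np.round(R[1],1),R[2],np.median(q[:,2]),cv2.boxPoints(R).round().tolist())
E
```

```text
time_s: 1.85
tool_pos: [0.5883, 0.0027, 0.2001]
tool_rot: [-179.9, -0.0, 83.0]
force: [0.1, 0.4, -0.2]
grip_width: 0.0521
grasp_force: 0.0
t 1.85 pos [0.5883 0.0027 0.2001] yaw 83.0 dp [-0.27  0.07  0.01] twist 0.0 F [ 0.1  0.4 -0.2]
red [293 157   2  69 113] [601.2  -9. ] [72.9  1.7] 83.56068420410156 0.005843811078137045 [[596.0, -45.0], [598.0, -45.0], [606.0, 27.0], [604.0, 27.0]]
wood [   0    0  193   28 3872] [440.7 180.2] [ 22.6 176. ] 83.14039611816406 0.01542973689927216 [[352.0, 180.0], [527.0, 158.0], [529.0, 181.0], [355.0, 202.0]]
```

View pics/w1.png

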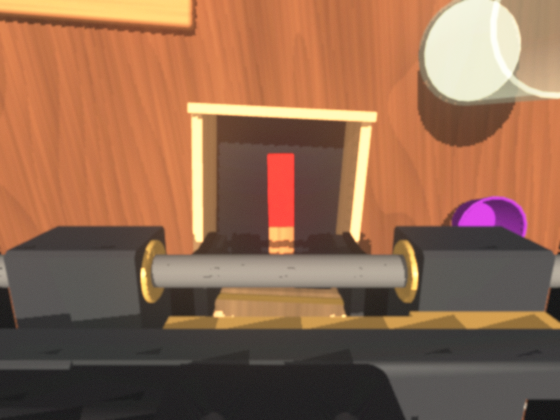

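The wrist view shows the red handle at about (267..294, 153..227). It sits centred between the fingers and parallel to them. I'll turn those pixels into positions on the z=0.02 plane.

```bash
python3 - <<'E'
from h import *
c,W=shot("wrist");p=c["pixels"];b,g,r=[p[...,i].astype(int) for i in range(3)]
R=cv2.Rodrigues(np.array(c["rvec"],float))[0];t=np.array(c["tvec"],float).ravel();C=-R.T@t
m=((r>130)&(g<70)&(b<70)).astype(np.uint8); m=cv2.morphologyEx(m,cv2.MORPH_OPEN,np.ones((5,5)))
v,u=np.nonzero(m); d=np.stack([(u-c["cx"])/c["fx"],(v-c["cy"])/c["fy"],np.ones(len(u))],1)@R
X=C+d*((.02-C[2])/d[:,2])[:,None]
q=cv2.minAreaRect((X[:,:2]*1000).astype(np.float32));print(u.min(),u.max(),v.min(),v.max(),q,cv2.boxPoints(q).round(1).tolist(), np.nanmedian(W[m>0],0))
E
```

```text
Traceback (most recent call last):
ValueError: zero-size array to reduction operation minimum which has no identity
```

```bash
python3 - <<'E'
from h import *
c,W=shot("wrist");p=c["pixels"];print(p[190,280],p[240,280])
b,g,r=[p[...,i].astype(int) for i in range(3)]
R=cv2.Rodrigues(np.array(c["rvec"],float))[0];t=np.array(c["tvec"],float).ravel();C=-R.T@t
m=np.zeros(r.shape,np.uint8); m[130:250,240:320]=((r-g>120)&(r-b>120)&(r>150))[130:250,240:320]; 
v,u=np.nonzero(m); d=np.stack([(u-c["cx"])/c["fx"],(v-c["cy"])/c["fy"],np.ones(len(u))],1)@R
X=C+d*((.02-C[2])/d[:,2])[:,None]
q=cv2.minAreaRect((X[:,:2]*1000).astype(np.float32));print(u.min(),u.max(),v.min(),v.max(),q,cv2.boxPoints(q).round(1).tolist(), np.nanmedian(W[m>0],0))
E
```

```text
[ 67  80 254] [106 181 252]
267 293 154 227 ((587.9984130859375, -3.0692901611328125), (75.5867919921875, 26.00514793395996), 83.6863021850586) [[570.9000244140625, -39.20000076293945], [596.7999877929688, -42.099998474121094], [605.0999755859375, 33.099998474121094], [579.2000122070312, 35.900001525878906]] [ 0.58840197 -0.00197841  0.01940338]
```

The handle measures 75.6 x 26.0 mm at 83.6° yaw, and the tool is already over the grip point. I'll descend to TCP z ≈ 10 mm, which keeps the gripper body above the walls, and grip lightly so the puller can swivel.

```bash
python3 -m jog '[{"dp":[0,0,6],"twist":0,"fingers":0.6},{"dp":[0,0,12],"twist":0,"fingers":0.6},{"dp":[0,0,16],"twist":0,"fingers":0.6},{"dp":[0,0,18.5],"twist":0,"fingers":0.6},{"dp":[0,0,19],"twist":0,"fingers":0.6},{"dp":[0,0,19],"twist":0,"fingers":0.6}]'
python3 -m jog '[{"dp":[0,0,0],"twist":0,"fingers":0.2},{"dp":[0,0,0],"twist":0,"fingers":0.2},{"dp":[0,0,0],"twist":0,"fingers":0.2},{"dp":[0,0,0],"twist":0,"fingers":0.2}]' 5
```

```text
time_s: 2.75
tool_pos: [0.5893, 0.0025, 0.0113]
tool_rot: [179.9, -0.0, 83.0]
force: [0.4, 0.1, 0.1]
grip_width: 0.0522
grasp_force: 0.0
time_s: 3.25
tool_pos: [0.5892, 0.0017, 0.011]
tool_rot: [180.0, -0.0, 83.0]
force: [-0.1, -0.8, 1.6]
grip_width: 0.0264
grasp_force: 5.0
```

```bash
python3 -m jog '[{"dp":[0.4,0,-1.5],"twist":0,"fingers":0.2},{"dp":[0.8,0,-3],"twist":0,"fingers":0.2},{"dp":[1.3,0,-4.5],"twist":0,"fingers":0.2},{"dp":[1.9,0,-6],"twist":0,"fingers":0.2},{"dp":[2.4,0,-7.2],"twist":0,"fingers":0.2},{"dp":[2.4,0,-7.2],"twist":0,"fingers":0.2}]'
python3 - <<'E'
from h import *
c,W=shot("side");p=c["pixels"][170:290,230:370]
w,Wz=shot("wrist")
save("s1",np.hstack([cv2.resize(p,(440,377)),cv2.resize(w["pixels"],(350,377))]))
E
```

```text
time_s: 4.0
tool_pos: [0.5927, 0.0265, 0.0839]
tool_rot: [179.9, -0.1, 83.0]
force: [-0.2, 0.5, -1.1]
grip_width: 0.0262
grasp_force: 5.0
```

View pics/s1.png

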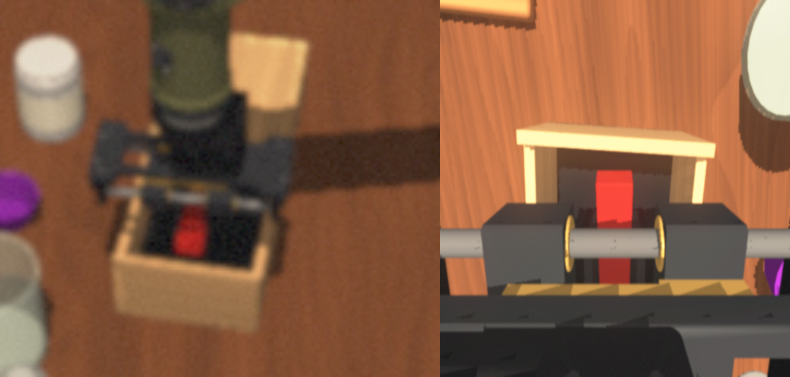

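The red handle is held between the fingers and has risen with them. In the wrist half it runs from about (598,170) to (632,280). I'll get the tilt from the depth on the red pixels.

```bash
cat >> h.py <<'E'
def tilt():
    c,W=shot("wrist");p=c["pixels"].astype(int);b,g,r=p[...,0],p[...,1],p[...,2]
    m=(r-g>120)&(r-b>120)&(r>150)&np.isfinite(W[...,0]); m[:,:200]=0;m[:,360:]=0
    k,l,s,_=cv2.connectedComponentsWithStats(m.astype(np.uint8)); i=1+np.argmax(s[1:,4]); q=W[l==i]; m=l==i
    # keep the upper face only: plane fit z=a*s+b, robust
    o=env.get_obs();y=np.radians(o["tool_rot"][2]);ax=np.array([np.cos(y),np.sin(y)])
    S=(q[:,:2]-o["tool_pos"][:2])@ax; T=(q[:,:2]-o["tool_pos"][:2])@np.array([-ax[1],ax[0]])
    bins=np.arange(-.03,.06,.006)
    for a in bins:
        w=(S>=a)&(S<a+.006)
        if w.sum()>10: print("s %.0f z-tcp %.1f n %d lat %.1f"%(a*1e3+3,1e3*np.median(q[w,2]-o["tool_pos"][2]),w.sum(),1e3*np.median(T[w])))
E
python3 -c "
from h import *
tilt()"
```

```text
s 9 z-tcp 11.5 n 541 lat -0.0
s 15 z-tcp 13.3 n 635 lat 0.5
s 21 z-tcp 15.2 n 679 lat 0.9
s 27 z-tcp 16.9 n 814 lat 0.9
s 33 z-tcp 10.6 n 611 lat 0.5
```

The tilt is about 17°, so the notch end is following the floor as planned. I'll continue to about 30°, squeeze hard, then draw it out on the slant.

```bash
python3 -m jog '[{"dp":[0.7,0,-1.3],"twist":0,"fingers":0.2},{"dp":[1.5,0,-2.6],"twist":0,"fingers":0.2},{"dp":[2.2,0,-3.8],"twist":0,"fingers":0.2},{"dp":[2.7,0,-4.8],"twist":0,"fingers":0.2},{"dp":[2.7,0,-4.8],"twist":0,"fingers":0.2}]'
python3 -c "
from h import *
tilt()"
python3 -m jog '[{"dp":[0,0,0],"twist":0,"fingers":0.2},{"dp":[0,0,0],"twist":0,"fingers":0.2},{"dp":[0,0,0],"twist":0,"fingers":0.2}]' 50
python3 -c "
from h import *
tilt()"
```

```text
time_s: 4.78
tool_pos: [0.5959, 0.0532, 0.1318]
tool_rot: [179.9, -0.1, 83.0]
force: [0.0, -1.0, -0.5]
grip_width: 0.026
grasp_force: 5.0
s 9 z-tcp 14.4 n 381 lat -0.6
s 15 z-tcp 17.6 n 587 lat 0.8
s 21 z-tcp 21.1 n 646 lat 0.3
s 27 z-tcp 21.3 n 1036 lat 0.8
s 33 z-tcp 15.1 n 368 lat 0.3
time_s: 5.2
tool_pos: [0.5949, 0.052, 0.1303]
tool_rot: [-180.0, 0.0, 82.9]
force: [0.9, 0.4, -1.0]
grip_width: 0.0252
grasp_force: 50.0
s 9 z-tcp 13.9 n 414 lat 1.1
s 15 z-tcp 17.1 n 599 lat 0.7
s 21 z-tcp 20.6 n 653 lat 0.7
s 27 z-tcp 19.9 n 1068 lat 1.1
s 33 z-tcp 13.6 n 265 lat 1.1
```

The tilt is about 29°, held at 50 N. Now I draw it out along the slant.

```bash
python3 -m jog '[{"dp":[2.2,0,-1.4],"twist":0,"fingers":0.2},{"dp":[5,0,-3.2],"twist":0,"fingers":0.2},{"dp":[8,0,-5.1],"twist":0,"fingers":0.2},{"dp":[11,0,-7],"twist":0,"fingers":0.2},{"dp":[14,0,-9],"twist":0,"fingers":0.2},{"dp":[17,0,-11],"twist":0,"fingers":0.2},{"dp":[20,0,-13],"twist":0,"fingers":0.2},{"dp":[20,0,-13],"twist":0,"fingers":0.2}]'
python3 - <<'E'
from h import *
tilt()
c,W=shot("side");t,_=shot("top")
save("s2",np.hstack([cv2.resize(c["pixels"][150:330,230:400],(400,424)),cv2.resize(t["pixels"][170:310,140:280],(400,424))]))
E
```

```text
time_s: 6.25
tool_pos: [0.6195, 0.2547, 0.2615]
tool_rot: [179.9, -0.1, 83.2]
force: [0.3, -0.8, -0.9]
grip_width: 0.0253
grasp_force: 50.0
s 9 z-tcp 14.1 n 210 lat 1.8
s 15 z-tcp 16.7 n 563 lat 0.9
s 21 z-tcp 20.3 n 628 lat 1.2
s 27 z-tcp 23.0 n 879 lat 1.4
s 33 z-tcp 17.0 n 841 lat 1.0
```

View pics/s2.png

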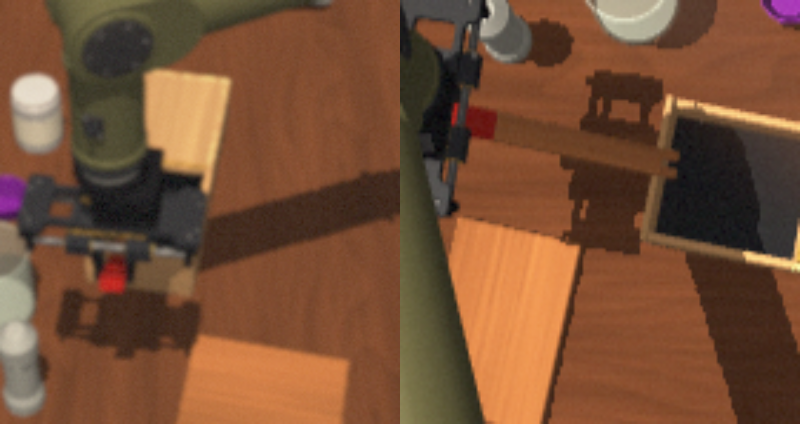

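The puller is out of the box: in the right half its notch end is at about (675,165), above the end wall, and still slanted. The fixed lid is a convenient flat surface to level it on. I'll rest the notch end on the lid, loosen the grip, and lower until the puller is level.

```bash
python3 -m jog '[{"dp":[-3,0,0],"twist":0,"fingers":0.2},{"dp":[-7,0,0],"twist":0,"fingers":0.2},{"dp":[-12,0,0],"twist":0,"fingers":0.2},{"dp":[-17,0,0],"twist":0,"fingers":0.2},{"dp":[-21,0,0],"twist":0,"fingers":0.2},{"dp":[-23.5,0,2],"twist":0,"fingers":0.2},{"dp":[-23.5,0,4.5],"twist":0,"fingers":0.2},{"dp":[-23.5,0,5.5],"twist":0,"fingers":0.2}]'
python3 - <<'E'
from h import *
delta(.59,.02,.085,83);tilt()
E
```

```text
time_s: 7.4
tool_pos: [0.5891, 0.0159, 0.2036]
tool_rot: [-179.8, 0.0, 82.8]
force: [0.6, 0.2, 0.0]
grip_width: 0.0253
grasp_force: 50.0
t 7.40 pos [0.5891 0.0159 0.2036] yaw 82.8 dp [ 0.42  0.08 11.86] twist -0.2 F [0.6 0.2 0. ]
s 9 z-tcp 15.0 n 468 lat 0.4
s 15 z-tcp 18.4 n 600 lat 0.6
s 21 z-tcp 22.0 n 666 lat 0.4
s 27 z-tcp 19.6 n 1122 lat 0.8
s 33 z-tcp 13.7 n 202 lat 0.6
```

```bash
python3 -m jog '[{"dp":[0,0,0.8],"twist":0,"fingers":0.2},{"dp":[0,0,0.9],"twist":0,"fingers":0.2},{"dp":[0,0,2],"twist":0,"fingers":0.2},{"dp":[0,0,3.2],"twist":0,"fingers":0.2},{"dp":[0,0,4.4],"twist":0,"fingers":0.2},{"dp":[0,0,5.6],"twist":0,"fingers":0.2},{"dp":[0,0,6.8],"twist":0,"fingers":0.2},{"dp":[0,0,6.8],"twist":0,"fingers":0.2}]' 5
python3 -c "
from h import *
tilt()"
```

```text
time_s: 8.45
tool_pos: [0.5899, 0.0174, 0.1362]
tool_rot: [-179.9, 0.1, 83.0]
force: [-0.2, -0.1, 0.2]
grip_width: 0.0261
grasp_force: 5.0
s 3 z-tcp 8.4 n 19 lat -2.7
s 9 z-tcp 9.3 n 591 lat 1.1
s 15 z-tcp 10.8 n 642 lat 1.6
s 21 z-tcp 12.2 n 680 lat 1.3
s 27 z-tcp 13.7 n 751 lat 1.6
s 33 z-tcp 8.1 n 642 lat 1.1
```

```bash
python3 -m jog '[{"dp":[0,0,1.2],"twist":0,"fingers":0.2},{"dp":[0,0,2.4],"twist":0,"fingers":0.2},{"dp":[0,0,3.5],"twist":0,"fingers":0.2},{"dp":[0,0,4.4],"twist":0,"fingers":0.2},{"dp":[0,0,5],"twist":0,"fingers":0.2},{"dp":[0,0,5.4],"twist":0,"fingers":0.2},{"dp":[0,0,5.4],"twist":0,"fingers":0.2}]'
python3 -c "
from h import *
tilt()"
```

```text
time_s: 9.38
tool_pos: [0.5907, 0.0175, 0.0834]
tool_rot: [-180.0, 0.0, 83.0]
force: [-0.7, -0.4, -0.5]
grip_width: 0.0257
grasp_force: 5.0
s 3 z-tcp 7.4 n 217 lat 0.3
s 9 z-tcp 7.5 n 667 lat 0.8
s 15 z-tcp 7.6 n 682 lat 1.3
s 21 z-tcp 7.7 n 683 lat 1.3
s 27 z-tcp 7.8 n 709 lat 1.3
s 33 z-tcp 6.7 n 438 lat 0.8
```

Level to about 1°. I'll squeeze hard, lift and check the tilt.

```bash
python3 -m jog '[{"dp":[0,0,0],"twist":0,"fingers":0.2},{"dp":[0,0,0],"twist":0,"fingers":0.2},{"dp":[0,0,0],"twist":0,"fingers":0.2},{"dp":[0,0,-1],"twist":0,"fingers":0.2},{"dp":[0,0,-3],"twist":0,"fingers":0.2},{"dp":[0,0,-5],"twist":0,"fingers":0.2},{"dp":[0,0,-6],"twist":0,"fingers":0.2},{"dp":[0,0,-6],"twist":0,"fingers":0.2}]' 60
python3 -c "
from h import *
tilt()
u=np.array([np.cos(np.radians(83)),np.sin(np.radians(83))]);p=np.array([.4414,.2475])+.1*u
delta(p[0],p[1],.13,83)"
```

```text
time_s: 10.42
tool_pos: [0.5916, 0.0177, 0.145]
tool_rot: [179.9, -0.1, 83.0]
force: [-1.0, 0.3, -0.5]
grip_width: 0.025
grasp_force: 60.0
s 3 z-tcp 8.7 n 175 lat -0.0
s 9 z-tcp 8.8 n 642 lat -0.0
s 15 z-tcp 9.1 n 681 lat 0.5
s 21 z-tcp 9.2 n 689 lat 0.5
s 27 z-tcp 9.3 n 698 lat -0.0
s 33 z-tcp 8.2 n 468 lat 0.4
t 10.47 pos [0.5909 0.0177 0.1439] yaw 83.0 dp [ 30.98 -17.65   1.4 ] twist -0.0 F [-0.3 -0.6 -1.2]
```

The puller stays level at about 1° when lifted. Now I carry it over the large board.

```bash
python3 -m jog '[{"dp":[2,-1.1,-1],"twist":0,"fingers":0.2},{"dp":[6,-3.4,-2],"twist":0,"fingers":0.2},{"dp":[11,-6.3,-2],"twist":0,"fingers":0.2},{"dp":[16,-9.1,-2],"twist":0,"fingers":0.2},{"dp":[21,-12,-2],"twist":0,"fingers":0.2},{"dp":[26,-14.8,-2],"twist":0,"fingers":0.2},{"dp":[29.5,-16.8,-1],"twist":0,"fingers":0.2},{"dp":[31,-17.6,0],"twist":0,"fingers":0.2}]'
python3 -c "
from h import *
u=np.array([np.cos(np.radians(83)),np.sin(np.radians(83))]);p=np.array([.4414,.2475])+.1*u
delta(p[0],p[1],.112,83)"
```

```text
time_s: 11.48
tool_pos: [0.4521, 0.3491, 0.1423]
tool_rot: [-179.9, 0.0, 83.2]
force: [1.2, -0.2, 0.4]
grip_width: 0.0252
grasp_force: 60.0
t 11.47 pos [0.4521 0.3491 0.1423] yaw 83.2 dp [-0.22  0.18  3.03] twist 0.2 F [ 1.2 -0.2  0.4]
```

```bash
python3 -m jog '[{"dp":[0,0.1,1],"twist":0,"fingers":0.2},{"dp":[-0.2,0.2,2.2],"twist":0,"fingers":0.2},{"dp":[-0.2,0.2,3],"twist":0,"fingers":0.2},{"dp":[-0.2,0.2,3],"twist":0,"fingers":0.2},{"dp":[-0.2,0.2,3],"twist":0,"fingers":0.2}]'
python3 - <<'E'
from h import *
tilt()
c,W=shot("top");s,V=shot("side");np.savez("/tmp/f",W=W,p=c["pixels"],V=V,s=s["pixels"])
save("f1",np.hstack([cv2.resize(s["pixels"][200:420,200:420],(400,400)),cv2.resize(c["pixels"][170:330,70:230],(400,400))]))
E
```

```text
time_s: 12.1
tool_pos: [0.4564, 0.3444, 0.114]
tool_rot: [180.0, -0.0, 82.9]
force: [-0.4, -1.0, -1.8]
grip_width: 0.0247
grasp_force: 60.0
s 3 z-tcp 7.6 n 267 lat 0.1
s 9 z-tcp 7.7 n 659 lat 0.6
s 15 z-tcp 7.8 n 669 lat 1.1
s 21 z-tcp 8.0 n 690 lat 1.0
s 27 z-tcp 8.2 n 710 lat 0.6
s 33 z-tcp 6.4 n 471 lat 0.6
```

View pics/f1.png

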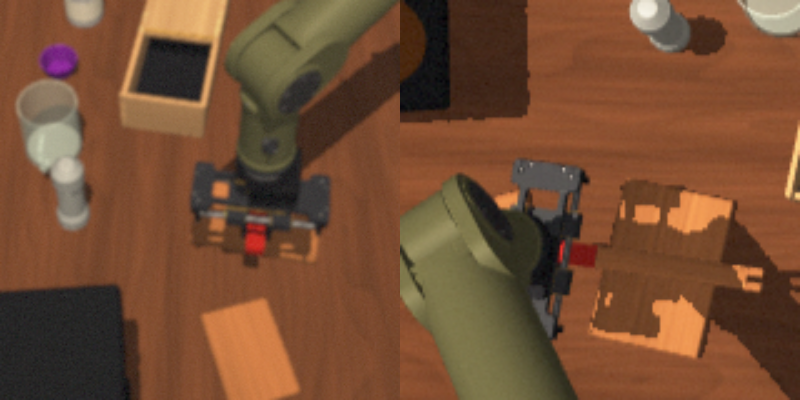

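The puller is held above the large board: in the right half its notch end is at about (762,278) and the red part at (580,254). I'll check its height, middle and slope against the depth, and the board's position too.

```bash
python3 - <<'E'
from h import *
D=np.load("/tmp/f.npz");W=D["W"]; z=W[...,2]
m=(z>.095)&(z<.14); m[:, :135]=0; m[:240]=0;m[300:]=0;m[:,235:]=0
q=W[m]; q=q[(q[:,1]<.31)]
r=cv2.minAreaRect((q[:,:2]*1000).astype(np.float32)); print(len(q),r,cv2.boxPoints(r).round().tolist())
print("slope/height",np.polyfit(q[:,1]-.2475,q[:,2],1), "notch y",np.percentile(q[:,1],[0,1]))
b=(z>.008)&(z<.03); b[:,:145]=0;b[:,215:]=0;b[:235]=0;b[322:]=0
r=cv2.minAreaRect((W[b][:,:2]*1000).astype(np.float32));print("board",r)
E
```

```text
612 ((438.49627685546875, 209.97378540039062), (202.59364318847656, 25.876239776611328), 82.98896789550781) [[413.0, 111.0], [439.0, 108.0], [464.0, 309.0], [438.0, 312.0]]
slope/height [0.02837461 0.11963761] notch y [0.10863752 0.11116557]
board ((435.7391357421875, 237.57968139648438), (206.15887451171875, 269.7431945800781), 88.16249084472656)
```

The middle is at about (0.4425,0.244) against the board's (0.441,0.2475), the slope is 1.6°, and the clearance is about 90 mm. That board fit picked up other pixels, so I'll re-check it with a tighter mask. I'll also nudge the puller 3 mm and let it settle.

```bash
python3 -m jog '[{"dp":[0.2,0,0],"twist":0,"fingers":0.2},{"dp":[0.3,0,0],"twist":0,"fingers":0.2},{"dp":[0.3,0,0],"twist":0,"fingers":0.2},{"dp":[0.3,0,0],"twist":0,"fingers":0.2},{"dp":[0.3,0,0],"twist":0,"fingers":0.2},{"dp":[0.3,0,0],"twist":0,"fingers":0.2}]'
python3 - <<'E'
from h import *
D=np.load("/tmp/f.npz");z=D["W"][...,2];z0=np.load("/tmp/top.npz")["W"][...,2]
a=(z0>.008)&(z0<.03);b=(z>.008)&(z<.03)
a[:,:160]=b[:,:160]=0;a[:,206:]=b[:,206:]=0;a[:238]=b[:238]=0;a[318:]=b[318:]=0
print("before",a.sum(),"after",b.sum(),"new outside",(b&~cv2.dilate(a.astype(np.uint8),np.ones((3,3))).astype(bool)).sum())
v,u=np.nonzero(a);print(v.min(),v.max(),u.min(),u.max()); v,u=np.nonzero(b);print(v.min(),v.max(),u.min(),u.max())
tilt()
E
```

```text
time_s: 13.0
tool_pos: [0.4562, 0.3476, 0.1136]
tool_rot: [180.0, -0.0, 83.0]
force: [0.0, 0.7, -0.2]
grip_width: 0.0251
grasp_force: 60.0
before 2375 after 2065 new outside 14
241 317 160 205
241 316 160 204
s 3 z-tcp 7.7 n 264 lat -0.0
s 9 z-tcp 7.9 n 649 lat 0.7
s 15 z-tcp 7.9 n 671 lat 1.1
s 21 z-tcp 8.1 n 696 lat 1.1
s 27 z-tcp 8.3 n 705 lat 0.7
s 33 z-tcp 6.8 n 500 lat 0.7
```

The board hasn't moved, and the puller is level and held steady, so I'm handing in the job.

```bash
python3 -c "
from cell import env
print(env.sign_off())"
```

```text
the job is handed in; nothing more can be done
None
```

I drew the puller out of the box on the slant and handed the job in at about 13 s, with it still gripped, level to about 1.5° and its middle within about 5 mm of the larger board's middle, about 90 mm above it; I levelled it by resting its notch end on the box lid.

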